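# Sort the spool and the dye bottle into their trays

## Robot

A 7-joint arm with a two-finger parallel gripper is mounted at the origin on a cart in front of the work surface, level with it; the furniture and walls round the work are solid. World frame = base frame: x ahead of the robot, y to its left, z up, the work surface at z = 0. Lengths are in m, angles in rad, forces in N, time in s.
With the tool pointing down it reaches from about 0.4 to 0.875 m from the base axis. Payload 4.4 kg.
Tool frame: the origin (TCP) lies at the very end of the fingers, on their centre line; the grasp point (between the pads) lies 19 mm behind it; z points along the fingers, y is the line along which they close (so a half turn about z gives the same grasp; the last joint's range is limited). The gripper opens to 85 mm and grips with 20 to 120 N. Pads are 22 mm wide; open, the fingers measure 114 mm over their backs; the gripper's body (76 mm by 85 mm) begins 54 mm behind the grasp point. The pads swing forward as they close: fully open they stand 13 mm farther back than shut.
Start: joints at [-1.173, 0.628, 0.038, 1.517, -0.027, 0.996, -0.02], TCP at [0.291, 0.581, 0.231] pointing down, gripper open.
Joint ranges: [-3.06, 3.06], [-0.37, 2.12], [-1.25, 1.32], [0.18, 2.47], [-1.1, 4.24], [0.23, 1.98], [-2.94, 2.94]. Speed limits (rad/s): [2.57, 2.57, 3.14, 3.14, 3.14, 3.14, 3.14].

## Interface

Orientations are given as a unit quaternion [x, y, z, w].
In Python, from cell import * gives the robot as it stands. The module is installed in compiled form; this text tells all that it offers. Calls block until the motion is done:
- move_pose(position, orientation): joint-space move of the TCP to a pose.
- line_to(position, rotation=None, vel=0.15, guard=None): straight line of the TCP; rotation=None keeps the orientation; vel is the mean speed in m/s. With guard (N) it stops when the force on the tool has changed by that much, and returns True; else False.
- set_joints(angles): joint-space move.
- grip(opening, force=None): finger opening in m; force is the grip in N (None keeps the last); returns when the fingers have stopped.
- sleep(seconds).
- inverse_kinematics(position, orientation): joint angles nearest the present ones, or None.
- get_state(): the state.
- read_camera(name): name is "side" or "top"; returns (picture, depth): 420x560x3 uint8, blue, green, red; 420x560 float32, m along the optical axis (not along the pixel's ray), 0 where there is no reading.
- camera_params(name): a dict with "intrinsics" (3x3 intrinsics, pixels), "k1" (the pictures are not rectified: a ray, as slopes to the right and down, at radius r is drawn at 1 + k1 r^2 times it, then the intrinsics apply), "extrinsics" (4x4, takes a point from camera to world coordinates). Camera axes: x right, y down, z forward; pixel columns grow to the right and rows downward; lengths in m; the calibration is good to about 2 mm. A picture is of the moment at which its call begins. camera_params takes no time and is no camera call.
A pose or a line that the arm cannot do raises PlanningError and nothing moves.
- close_job(): hands the job in; it is judged then, once.
Trained networks look in the newest picture that a camera, given by its name, has taken for a name from the list of things; names that differ only in an ending like _2 or _b are one class to them, and where a whole thing is asked for, a point or a joint stands for the part that bears it (a point fixed in the world has none). Each returns a list of dicts, best first, with "score" (0 to 1); they miss things now and then, are a little off and sometimes report something else, mostly with a low value. They report only what shows in the picture. A call takes as long as a camera call. They do not tell look-alikes from the thing itself.
- recognise(label, camera): "point" ([column, row] as shares, 0 to 1, of the picture: columns of its width, rows of its height, amid what is visible of it).
- tip_of(label, camera): "point" ([column, row] as shares, 0 to 1, of the picture: columns of its width, rows of its height: a listed point, or the origin of a listed thing).
The state is a dict: "t": time; "q": joint angles; "joint_velocities": joint speeds; "tau": joint torques, N m; "ee_pos": TCP position; "tool_rot": TCP orientation; "wrist_force": force on the tool from outside, world axes, zero at the start; "torque": the same for the moment, N m; "finger_gap": finger opening in m; "grip_force": force on a finger pad.
Only numpy, scipy, OpenCV 4.12 (cv2) and the standard library are available. Lean on these libraries where they do the work, as an engineer would, in place of code of your own. Each camera call takes 0.05 s, during which the arm holds its last target. There are 200 camera calls.

## Task

Two things were left out between the two wooden trays: a spool of white thread and a dye bottle with a grey cap. Sort them by kind: stand each one upright on the floor of the tray that already holds one of its kind (spool with spool, bottle with bottle), beside it. Leave the spool and the bottle already in the trays standing in place, and leave the wax stick, the felt block and the polish tin alone.

Things in the scene. Friction and masses are not known exactly. Their poses are not given: they have to be found in the camera images.
- spool_tray: Open tray of pale wood, fixed; outside 120 (its x) x 230 (its y) x 26 mm high, walls and floor 5 mm thick, 7 mm battens in the inner corners, a blank brass-framed label on its -x face (towards the robot). Origin: centre of its underside; z up. A thread spool stands at its +y end; the -y half is free. May be the left or the right tray.
- bottle_tray: Open tray of pale wood, fixed; outside 120 (its x) x 230 (its y) x 26 mm high, walls and floor 5 mm thick, 7 mm battens in the inner corners, a blank brass-framed label on its -x face (towards the robot). Origin: centre of its underside; z up. A dye bottle stands at its +y end; the -y half is free. May be the left or the right tray.
- tray_spool: Spool of tan thread, 44 mm diameter x 50 mm high, standing in the spool tray about 65 mm from the tray's centre towards its +y end. Loose. Origin: centre of its underside; z up.
- tray_bottle: Brown dye bottle with a black cap, 40 mm diameter x 107 mm high, standing in the bottle tray about 65 mm from the tray's centre towards its +y end. Loose. Origin: centre of its underside; z up.
- loose_spool: To be sorted: spool of white thread with wooden flanges, a 44 mm diameter x 50 mm high cylinder, about 0.06 kg, standing on the top between the trays. Origin: centre of its underside; z up.
- loose_bottle: To be sorted: brown dye bottle with a white label and a grey cap, 92 mm high, about 0.11 kg, standing on the top between the trays. Body 42 mm diameter up to z = 53 mm, a neck of 21 mm, fixed cap about 27 mm diameter from z = 64 to 92 mm (it can be carried by the cap). Origin: centre of its underside; z up.
- wax_stick: Bystander: wax stick, black and cream, 22 x 75 x 18 mm, lying flat at the front edge. Origin: centre of its underside.
- felt_block: Bystander: wood and felt polishing block, 45 x 85 x 40 mm, at the front edge, right. Origin: centre of its underside.
- polish_tin: Bystander: round black and white polish tin, 73 mm diameter x 22 mm, at the back. Origin: centre of its underside.
Not all that is in view belongs to the job. Leave any blue or green look-alike of the tray_spool alone.

How it is judged:
By the outcome, as a careful person would: the job done as asked, in the order asked, and still so for the second after the job is handed in, with the robot touching nothing.
It also fails if it takes over 56 s, if anything falls off the work surface, if the arm or the gripper's body presses on something with over 40 N, if the wrist force passes 120 N, or if a joint passes its speed limit or range.

## Working session

There is one attempt and no reset: what is moved stays moved. The work goes in short steps, each a Python script; the robot and the scene stay as the last script left them, time stands still between calls to the robot, and variables do not carry over. Pictures are saved under pics/ and viewed, at most 10 in all, crops included, and the job is handed in when it is done.

```bash
mkdir -p pics; cat > h.py <<'E'
from cell import *
import numpy as np, cv2
def world(cam, u, v, z=None, d=None):
    """pixel -> world, at plane height z or at depth d"""
    p=camera_params(cam);K=np.array(p["intrinsics"]);T=np.array(p["extrinsics"])
    x=np.array([(u-K[0,2])/K[0,0],(v-K[1,2])/K[1,1]]);s=x.copy()
    for _ in range(20): s=x/(1+p["k1"]*(s@s))
    r=T[:3,:3]@np.array([s[0],s[1],1.]);o=T[:3,3]
    return o+r*(d if d is not None else (z-o[2])/r[2])
def cloud(cam,depth):
    p=camera_params(cam);K=np.array(p["intrinsics"]);T=np.array(p["extrinsics"])
    h,w=depth.shape;u,v=np.meshgrid(np.arange(w),np.arange(h))
    x=np.stack([(u-K[0,2])/K[0,0],(v-K[1,2])/K[1,1]],-1);s=x.copy()
    for _ in range(20): s=x/(1+p["k1"]*(s**2).sum(-1,keepdims=True))
    P=np.dstack([s,np.ones((h,w))])*depth[...,None]
    P=P@T[:3,:3].T+T[:3,3];P[depth<=0]=np.nan
    return P
E
python3 - <<'E'
from h import *
for c in("top","side"):
    im,d=read_camera(c);cv2.imwrite(f"pics/{c}0.png",im);np.save(f"{c}0.npy",d);P=cloud(c,d)
    print(c,np.round(camera_params(c)["extrinsics"],3).tolist())
    for n in "spool_tray bottle_tray tray_spool tray_bottle loose_spool loose_bottle".split():
        for r in recognise(n,c)[:3]:
            u,v=r["point"][0]*560,r["point"][1]*420
            print(n,round(r["score"],2),round(u),round(v),P[min(int(v),419),min(int(u),559)].round(3))
print(get_state()["t"],get_state()["tool_rot"])
E
```

```text
top [[-0.003, -0.99, 0.143, 0.364], [-1.0, 0.004, 0.006, 0.045], [-0.006, -0.143, -0.99, 1.055], [0.0, 0.0, 0.0, 1.0]]
spool_tray 0.77 190 230 [0.483 0.28  0.005]
bottle_tray 0.7 422 230 [ 0.478 -0.289  0.008]
tray_spool 0.93 160 225 [0.489 0.336 0.057]
tray_spool 0.89 189 280 [0.362 0.269 0.049]
tray_spool 0.65 155 279 [0.365 0.346 0.047]
tray_bottle 0.82 393 226 [ 0.478 -0.196  0.099]
tray_bottle 0.44 160 224 [0.492 0.337 0.054]
loose_spool 0.71 335 188 [ 0.574 -0.072  0.052]
loose_bottle 0.5 310 249 [ 0.428 -0.009  0.091]
side [[0.958, -0.148, 0.245, 0.257], [-0.286, -0.545, 0.788, -0.833], [0.016, -0.825, -0.565, 0.648], [0.0, 0.0, 0.0, 1.0]]
spool_tray 0.83 245 176 [0.485 0.272 0.004]
bottle_tray 0.85 304 309 [ 0.479 -0.298  0.008]
tray_spool 0.77 205 177 [0.355 0.255 0.033]
tray_spool 0.74 307 312 [ 0.484 -0.308  0.006]
tray_spool 0.7 241 158 [0.487 0.334 0.04 ]
tray_bottle 0.63 292 265 [ 0.474 -0.225  0.067]
loose_spool 0.78 309 226 [ 0.564 -0.086  0.049]
loose_bottle 0.6 249 220 [ 0.426 -0.031  0.058]
loose_bottle 0.48 219 218 [0.362 0.046 0.02 ]
loose_bottle 0.44 325 195 [0.673 0.075 0.023]
0.7 [ 2.29848427e-01  9.73226437e-01  5.28275860e-05 -1.64663609e-05]
```

View pics/top0.png

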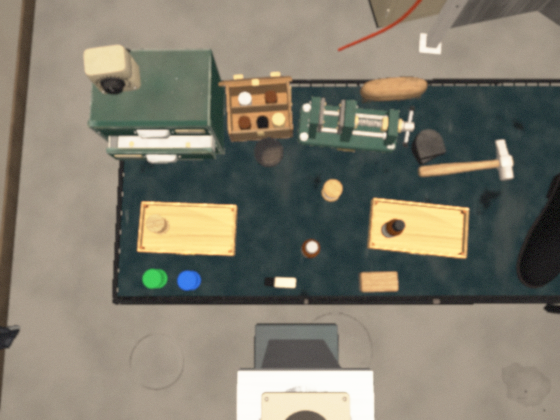

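View pics/side0.png

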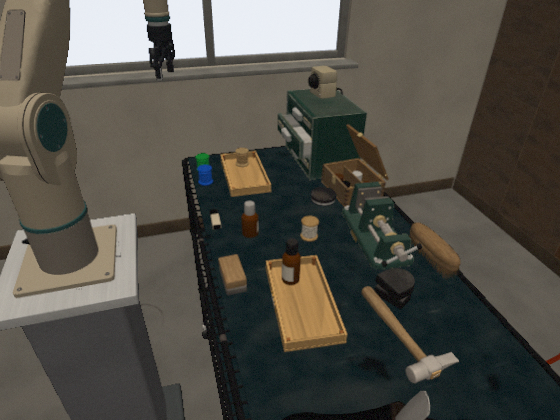

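The pictures match the detections. The spool tray is on the left at about (188,229) and the bottle tray on the right at (419,229). The white spool is at (333,189) and the grey-capped bottle at (311,248). The green and blue look-alikes are at bottom left, (155,279) and (189,281). Next I'll refine the positions from depth.

```bash
python3 - <<'E'
from h import *
for c in("top","side"):
    P=cloud(c,np.load(c+"0.npy")).reshape(-1,3);P=P[~np.isnan(P[:,0])]
    print(c)
    for n,x,y,lo,hi,R in [("lspool",.57,-.075,.045,.058,.045),("lbottle",.426,-.012,.085,.1,.04),("lb body",.426,-.015,.015,.05,.035),("tspool",.487,.335,.044,.062,.04),("tbottle",.475,-.215,.09,.115,.05)]:
        Q=P[(np.hypot(P[:,0]-x,P[:,1]-y)<R)&(P[:,2]>lo)&(P[:,2]<hi)]
        if len(Q)<5: print(n,len(Q));continue
        mn,mx=np.percentile(Q,3,0),np.percentile(Q,97,0)
        print(n,len(Q),((mn+mx)/2).round(4),(mx-mn).round(3),np.median(Q[:,2]).round(4))
    for n,x,y in[("L",.483,.27),("R",.478,-.295)]:
        Q=P[(abs(P[:,0]-x)<.08)&(abs(P[:,1]-y)<.14)&(P[:,2]>.016)&(P[:,2]<.03)]
        print(n,len(Q),cv2.minAreaRect((Q[:,:2]*1000).astype(np.float32)))
    Q=P[(abs(P[:,0]-.48)<.03)&(abs(P[:,1]-.23)<.03)]; print("floor",np.median(Q[:,2]))
im=cv2.imread("pics/top0.png")
m=cv2.inRange(cv2.cvtColor(im,cv2.COLOR_BGR2HSV),(10,50,120),(28,255,255))
for x0,x1 in((125,250),(355,480)):
    k=np.zeros_like(m);k[190:265,x0:x1]=m[190:265,x0:x1]
    k=cv2.morphologyEx(k,cv2.MORPH_OPEN,np.ones((3,3)))
    pts=cv2.findNonZero(k).reshape(-1,2); b=cv2.boxPoints(cv2.minAreaRect(pts))
    print([world("top",u,v,z=.026)[:2].round(4).tolist() for u,v in b])
E
```

```text
top
lspool 259 [ 0.5747 -0.0686  0.0493] [0.038 0.036 0.006] 0.0495
lbottle 113 [ 0.4329 -0.0143  0.0908] [0.023 0.023 0.007] 0.091
lb body 22 [ 0.4242 -0.0073  0.0335] [0.023 0.027 0.033] 0.0334
tspool 282 [0.4922 0.3493 0.0543] [0.038 0.039 0.007] 0.0544
tbottle 126 [ 0.479  -0.207   0.1031] [0.021 0.022 0.021] 0.1103
L 792 ((483.8117370605469, 281.57061767578125), (231.213623046875, 121.79264068603516), 87.27879333496094)
R 825 ((482.46636962890625, -277.0882568359375), (232.02992248535156, 122.47550964355469), 83.61209106445312)
floor 0.004527430527502041
side
lspool 151 [ 0.5736 -0.069   0.0499] [0.035 0.04  0.005] 0.0504
lbottle 72 [ 0.4336 -0.0173  0.0899] [0.022 0.022 0.008] 0.0921
lb body 188 [ 0.4333 -0.026   0.0322] [0.039 0.02  0.032] 0.0321
tspool 90 [0.4932 0.3468 0.0513] [0.037 0.041 0.014] 0.0552
tbottle 151 [ 0.4793 -0.2099  0.1026] [0.021 0.022 0.023] 0.1081
L 460 ((484.38525390625, 278.9935607910156), (235.71890258789062, 122.12250518798828), 87.607177734375)
R 1179 ((483.1302490234375, -275.4559020996094), (232.6978759765625, 120.28868103027344), 83.49698638916016)
floor 0.006016019690054886
[[0.425, 0.399], [0.5515, 0.4], [0.5416, 0.1613], [0.4157, 0.1644]]
[[0.4322, -0.1479], [0.5583, -0.1649], [0.5318, -0.405], [0.4067, -0.384]]
```

```bash
python3 -c "
import cv2
im=cv2.imread('pics/top0.png')[150:300,120:480];cv2.imwrite('pics/c0.png',cv2.resize(im,None,fx=2.2,fy=2.2,interpolation=cv2.INTER_CUBIC))"
```

```text
(no output)
```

View pics/c0.png

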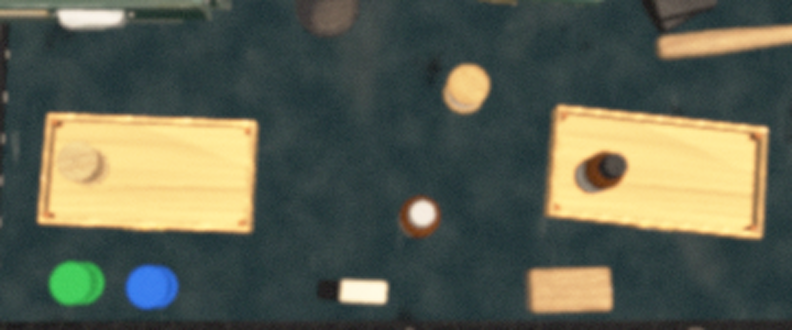

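```bash
cat >> h.py <<'E'
def quat(dx,dy):
    """tool down, fingers closing along (dx,dy); the half turn with the last joint nearer mid-range"""
    f=np.arctan2(dx,-dy)/2; return [np.cos(f),np.sin(f),0,0]
def carry(src,dst,zt,floor,dir_,width,force):
    """grasp at src with TCP zt above the base, stand upright at dst"""
    best=None
    for s in(1,-1):
        q=quat(s*dir_[0],s*dir_[1]);J=[inverse_kinematics([*p,z],q) for p in(src,dst) for z in(.2,zt)]
        print(s,[None if j is None else np.round(j,2)[[0,6]].tolist() for j in J])
        if all(j is not None for j in J):
            c=max(abs(j[6]) for j in J)
            if best is None or c<best[0]: best=(c,q)
    q=best[1];grip(.085,force)
    move_pose([*src,.2],q); line_to([*src,zt+.03],vel=.2); print("hit",line_to([*src,zt],vel=.06,guard=8))
    grip(0,force);s=get_state();print("gap",s["finger_gap"],s["grip_force"],s["ee_pos"],s["t"])
    line_to([*src,.2],vel=.2);print("held",get_state()["finger_gap"])
    move_pose([*dst,.2],q);line_to([*dst,zt+floor+.012],vel=.2)
    print("touch",line_to([*dst,zt+floor-.003],vel=.03,guard=3),get_state()["ee_pos"])
    grip(width+.018);line_to([*dst,.2],vel=.2);print("t",get_state()["t"])
E
python3 - <<'E'
from h import *
carry((.5742,-.0688),(.4813,.2205),.012,.005,(.999,-.045),.044,30)
read_camera("side");im,d=read_camera("top");cv2.imwrite("pics/top1.png",im)
E
```

```text
1 [[-0.18, 0.3], [-0.04, 0.32], [-0.7, -0.3], [-0.58, -0.23]]
-1 [[0.35, 2.87], [0.36, 2.53], [-0.15, 2.28], [-0.25, 1.99]]
hit False
gap 0.043529161599771535 30.480188727378845 [ 0.57451833 -0.06878286  0.01245226] 5.4833
held 0.0431437869409544
touch True [0.48162087 0.22085427 0.01712326]
t 10.575
```

```bash
python3 - <<'E'
from h import *
carry((.4333,-.0158),(.476,-.336),.058,.005,(.994,-.111),.027,40)
move_pose([.55,-.05,.3],get_state()["tool_rot"])
for c in("top","side"):
    im,d=read_camera(c);cv2.imwrite(f"pics/{c}2.png",im)
    P=cloud(c,d).reshape(-1,3);P=P[~np.isnan(P[:,0])]
    for n,x,y,lo,hi in[("spool",.4813,.2205,.045,.065),("tspool",.4925,.348,.045,.065),("bottle",.476,-.336,.088,.105),("tbottle",.479,-.208,.09,.115)]:
        Q=P[(np.hypot(P[:,0]-x,P[:,1]-y)<.04)&(P[:,2]>lo)&(P[:,2]<hi)]
        if len(Q)<5: print(n,len(Q));continue
        mn,mx=np.percentile(Q,3,0),np.percentile(Q,97,0); print(c,n,len(Q),((mn+mx)/2).round(3),np.median(Q[:,2]).round(3))
im=np.vstack([cv2.imread("pics/top2.png")[180:310,100:500],cv2.imread("pics/side2.png")[140:360,120:520]])
cv2.imwrite("pics/c2.png",cv2.resize(im,None,fx=1.6,fy=1.6))
E
```

```text
1 [[-0.36, 0.18], [-0.17, 0.36], [0.27, 0.79], [0.41, 0.78]]
-1 [[0.3, 2.71], [0.18, 2.34], [-0.05, -1.87], [0.03, -1.72]]
hit False
gap 0.025267533074283352 39.11958466982469 [ 0.43351511 -0.01576803  0.05822023] 13.9167
held 0.026056803374801166
touch True [ 0.47685752 -0.33625469  0.06312229]
t 18.375
top spool 276 [0.481 0.22  0.054] 0.054
top tspool 281 [0.492 0.35  0.054] 0.054
top bottle 116 [ 0.476 -0.334  0.095] 0.096
tbottle 0
side spool 113 [0.481 0.219 0.052] 0.055
side tspool 90 [0.493 0.348 0.052] 0.055
side bottle 148 [ 0.475 -0.336  0.094] 0.097
side tbottle 150 [ 0.479 -0.211  0.103] 0.108
```

View pics/c2.png

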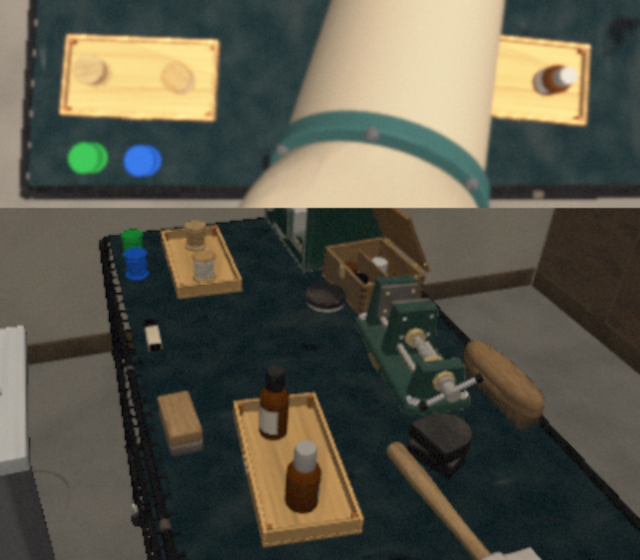

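The picture shows both items upright beside their own kind. In the crop, the white spool is at (203,266) and the grey-capped bottle at (303,478). The tray items and the bystanders haven't moved.

```bash
python3 -c "
from cell import *
print(close_job())"
```

```text
the job is handed in; nothing more can be done
None
```

The job is handed in: the white spool stands upright in the spool tray and the grey-capped bottle in the bottle tray, each beside its own kind, and nothing else was moved.

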